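# Fit the spacer sleeve and hold the gearbox cover home

## Task

Slip the spacer sleeve with the wider bore right down onto the bare shaft in the open gearbox (the narrow-bored one does not fit, leave it and the other things on the bench alone), then swing the cover down. Turn the wing of its quarter-turn fastener until it lies in line with the slot in the gearbox, which runs parallel to the hinge like the two lines engraved on the cover, and press the cover fully home against its springy gasket. Do not lock the fastener again: finish while still holding the cover pressed down, so that I can put in the corner screws.

Things in the scene. Friction and masses are not known exactly. Their poses are not given: they have to be found in the camera images.
- gearbox: Grey cast gearbox fixed to the bench, open at the top: walls 150 (x) x 210 (y) mm, 8 mm thick, rim 85 mm above the bench; base flange 170 x 230 mm; an 18 mm shaft stub sticks out 32 mm at +y. Origin: centre of the underside, z up, front is -x. Cover hinge: parallel to y at x = +83, z = 88 mm. Inside: two gears (tops at 37 mm), a short shaft and the tall bare one.
- shaft_seat (a point): Seat of the sleeve: centre of the top of the collar (23 mm across) on the tall shaft, 40 mm above the bench, at x = -10, y = +40 mm in the gearbox frame (axes as the gearbox). The sleeve's underside rests here when right down. Nearest inner wall 57 mm away (+y).
- shaft_tip (a point): Top of the same shaft, 78 mm above the bench. The shaft is 12 mm thick, its last 6 mm a cone down to 5 mm.
- slot (a point): Centre of the slot in the steel receptacle inside the front wall, 82 mm above the bench, at x = -52, y = 0 in the gearbox frame; 9 mm wide, 33 mm long, along the gearbox's y axis. The fastener's cross pin (24 mm long, 5 mm thick, parallel to the wing) passes through it only when in line, within about 0.15 rad.
- cover (a joint): Rad, 0 = fully home, grows as it opens. Flat aluminium plate, 158 (hinge to front) x 214 x 6 mm. Stiff hinge (0.15 N m): stays open past upright, sinks by itself below 0.9 rad. Fastener out of line: it stops at 0.068, pin on the receptacle. In line: it rests on the gasket at 0.023; pressing it home takes 5 N at first, about 12 N fully; let go, it springs back to 0.023.
- cover_edge (a point): Middle of the cover's free front edge, at half its thickness, 160 mm from the hinge axis. Its x axis points from the edge to the hinge, its z axis out of the cover's outer face (up when shut).
- fastener (a joint): Angle of the quarter-turn fastener in the cover, rad, anticlockwise positive seen on the cover's outer face: 0 = wing and cross pin parallel to the hinge, in line with the slot. Turns from -1.65 to 1.65, stays where it is left (friction 0.025 N m). It starts 0.7 to 1.4 out of line.
- wing (a point): Middle of the top of the fastener's wing grip, on the fastener's axis, 25.5 mm above the cover's mid-plane, 135 mm from the hinge axis. The wing is a dark steel bar 34 mm long (along this point's y axis), 9 mm thick (along x) and 18.5 mm high, on a round head 30 mm across and 4 mm high; z points out of the cover.
- sleeve_wide: Brass spacer sleeve, 26 mm outside, 30 mm high, bore 15 mm, 0.07 kg, standing on the bench; origin: centre of its underside, z along the bore. This one fits the shaft.
- sleeve_narrow: Brass spacer sleeve, the same outside but bore only 9 mm, standing on the bench; origin: centre of its underside. It does not go onto the shaft.
- screwdriver: Slot screwdriver 188 mm long lying on the bench right of the robot's front; bystander. Origin: middle of its underside.
- spare_gear: Loose steel spur gear 49 mm across, 12 mm high, lying on the bench; bystander. Origin: centre of its underside.
Things that resemble listed ones, but are neither listed nor needed, are in the scene too. Leave any purple or turquoise look-alike of the sleeve_wide alone.

How it is judged:
On the way, in this order (a step that is already met when the one before it is completed fails the run):
1. the wide-bored sleeve is right down on its shaft, let go, with the cover open (distance between sleeve_wide and shaft_seat below 0.006 m and angle between the z axis of sleeve_wide and the z axis of gearbox, either way round below 0.15 rad and contact force between the fingers and sleeve_wide below 0.2 N and value of joint cover above 0.5 rad), for 0.1 s.
2. the cover is down with the fastener in line with the slot (value of joint fastener between -0.25 and 0.25 rad and value of joint cover below 0.12 rad), for 0.1 s.
At the end, for the whole second after the job is handed in: The robot's fingers hold the cover (or the fastener on it) pressed down, with at least 3 N, within 0.012 rad of fully home (2 mm at its front edge), the fastener within 0.25 rad of the slot's direction, and the wide sleeve sits within 6 mm of its seat and upright on the shaft inside (distance between sleeve_wide and shaft_seat below 0.006 m and angle between the z axis of sleeve_wide and the z axis of gearbox, either way round below 0.15 rad and value of joint fastener between -0.25 and 0.25 rad and value of joint cover below 0.012 rad and contact force between the fingers and cover above 3 N and velocity of joint cover below 0.05 rad/s); the arm keeps its last pose, push and grip.
It fails at once if the narrow-bored sleeve is moved more than 25 mm (distance of sleeve_narrow from where it was at the start of the episode above 0.025 m).
It fails at once if the screwdriver or the spare gear is moved more than 30 mm (distance of any of screwdriver, spare_gear from where it was at the start of the episode above 0.03 m).
It also fails if it takes over 58 s, if anything falls off the work surface, if the arm or the gripper's body presses on something with over 40 N, if the wrist force passes 120 N, or if a joint passes its speed limit or range.

## Robot

A 7-joint arm with a two-finger parallel gripper is mounted at the origin on a cart in front of the work surface, level with it; the furniture and walls round the work are solid. World frame = base frame: x ahead of the robot, y to its left, z up, the work surface at z = 0. Lengths are in m, angles in rad, forces in N, time in s.
With the tool pointing down it reaches from about 0.35 to 0.9 m from the base axis. Payload 7.2 kg.
Tool frame: the origin (TCP) lies on the centre line of the jaws, within the pads' length; the fingertips stand 17 mm ahead of it and the grasp point (between the pads) lies 2 mm behind it; z points along the fingers, y is the line along which they close (so a half turn about z gives the same grasp; the last joint's range is limited). The gripper opens to 85 mm and grips with 20 to 120 N. Pads are 22 mm wide; open, the fingers measure 114 mm over their backs; the gripper's body (76 mm by 85 mm) begins 54 mm behind the grasp point. The pads swing forward as they close: fully open they stand 13 mm farther back than shut.
Start: joints at [-1.209, 0.411, -0.013, 1.596, 0.006, 1.134, -0.082], TCP at [0.26, 0.568, 0.248] pointing down, gripper open.
Joint ranges: [-2.95, 2.95], [-0.29, 1.99], [-1.47, 1.44], [0.14, 2.54], [-1.03, 4.17], [0.13, 1.85], [-2.86, 2.86]. Speed limits (rad/s): [2.39, 2.39, 3.01, 3.01, 3.14, 3.14, 3.14].

## Interface

Orientations are given as a rotation vector (axis times angle).
In Python, from rig import manip gives the robot as it stands. The module is installed in compiled form; this text tells all that it offers.
- The arm moves only by the tool servo_tool, never from a script. Its argument "steps" is a list of rows, each a list of 2 entries, a list of its own where there are three numbers: the shift along the tool's x, y, z as a fraction of full scale, then the turn about the tool's z as a fraction of full scale. In form: [[[tx, ty, tz], roll], ...]. A call has 1 to 20 rows; each row is the pose to reach, as a shift and turn from the pose commanded when the call began, along the tool's axes at that moment; what a row does not reach only later rows make up. Full scale, the value 1, is 0.3 m for a shift and 90 degrees for a turn. A row lasts 1/8 s, in which the tool goes at most 62.5 mm and 10.7 degrees, less where a joint would pass 70% of its speed; a pose out of reach is approached as far as the arm can. A call with a number of a shift or a turn outside -1 to 1 is refused whole. A call with a gripper value outside its range is refused whole. "jaw" is the closure, from -1 (fully open) to 1 (shut), set as the call begins (left out, the last holds). The fingers move at their own pace and stop on an object; the grip force is fixed at half the most. Time passes only in rows, so rows that repeat a pose let the fingers close. It gives the time, the measured TCP pose, the force, the opening and the grip force at its end, in the units of the state.
- manip.sense(): the state, without advancing time (a new reading comes with each control period).
- manip.snapshot(name): name is "scene" or "top"; returns (picture, depth): 400x640x3 uint8, red, green, blue; 400x640 float32, m along the optical axis (not along the pixel's ray), 0 where there is no reading.
- manip.calibration(name): a dict with "fx", "fy", "cx", "cy" (pixels), "position" and "orientation" of the camera in the world. Camera axes: x right, y up, looking along -z (the intrinsics and any distortion apply to the point x, -y, -z); pixel columns grow to the right and rows downward; lengths in m; the calibration is good to about 2 mm. A picture is of the moment at which its call begins. calibration takes no time and is no camera call.
- manip.job_done(): hands the job in; it is judged then, once.
Trained networks look in the newest picture that a camera, given by its name, has taken for a name from the list of things; names that differ only in an ending like _2 or _b are one class to them, and where a whole thing is asked for, a point or a joint stands for the part that bears it (a point fixed in the world has none). Each returns a list of dicts, best first, with "confidence" (0 to 1); they miss things now and then, are a little off and sometimes report something else, mostly with a low value. They report only what shows in the picture. A call takes as long as a camera call. They do not tell look-alikes from the thing itself.
- manip.cut_out(target, camera): "region" (400x640 bool, what is visible of it).
- manip.pinpoint(target, camera): "location" ([x, y, z] in m, in world coordinates, good to about 4 mm: a listed point, or the origin of a listed thing).
The state is a dict: "t": time; "joints": joint angles; "joint_vel": joint speeds; "joint_torque": joint torques, N m; "position": TCP position; "tool_rot": TCP orientation; "contact_force": force on the tool from outside, world axes, zero at the start; "wrist_torque": the same for the moment, N m; "opening": opening from 0.0 (shut) to 1.0 (fully open); "gripper_force": force on a finger pad.
Only numpy, scipy, OpenCV 4.12 (cv2) and the standard library are available. Lean on these libraries where they do the work, as an engineer would, in place of code of your own. Each camera call takes 0.05 s, during which the arm holds its last target. There are 200 camera calls.

## Working session

There is one attempt and no reset: what is moved stays moved. The work goes in short steps, Python scripts to look and compute and a tool call to move; the robot and the scene stay as the last step left them, time stands still between calls to the robot, and variables do not carry over. Pictures are saved under pics/ and viewed, at most 10 in all, crops included, and the job is handed in when it is done.

Besides the shell and the picture viewer there is one more tool, called after "Call:" as name([rows], argument=value, ...), one row to a line, values as JSON. servo_tool: Moves the arm, as the interface text tells. Its arguments: {"type":"object","properties":{"steps":{"type":"array"},"jaw":{"type":"number"}},"required":["steps"]}

```bash
mkdir -p pics; cat > h.py <<'E'
import numpy as np, cv2
from scipy.spatial.transform import Rotation as R
from rig import manip
def cam(n):
    c=manip.calibration(n); o=np.array(c['orientation'],float)
    M=R.from_rotvec(o).as_matrix() if o.size==3 else (o if o.shape==(3,3) else R.from_quat(o).as_matrix())
    return c,M,np.array(c['position'])
def px2w(n,u,v,d):
    c,M,p=cam(n); return p+M@np.array([(u-c['cx'])/c['fx']*d,-(v-c['cy'])/c['fy']*d,-d])
def w2px(n,w):
    c,M,p=cam(n); q=M.T@(np.array(w)-p); return c['cx']-c['fx']*q[0]/q[2], c['cy']+c['fy']*q[1]/q[2]
def cloud(n,dep):
    c,M,p=cam(n); v,u=np.mgrid[:400,:640]
    q=np.stack([(u-c['cx'])/c['fx']*dep,-(v-c['cy'])/c['fy']*dep,-dep],-1); return q@M.T+p
def save(n,im): cv2.imwrite('pics/'+n,im[...,::-1])
E
python3 - <<'E'
from h import *
np.set_printoptions(precision=4,suppress=True)
for n in('scene','top'):
    print(manip.calibration(n))
    im,d=manip.snapshot(n); save(n+'0.png',im); np.savez(n+'0.npz',im=im,d=d)
    for t in('sleeve_wide','sleeve_narrow','gearbox','shaft_seat','shaft_tip','slot','wing','cover_edge','screwdriver','spare_gear'):
        for r in manip.pinpoint(t,n): print(n,t,round(r['confidence'],2),np.array(r['location']),np.array(w2px(n,r['location'])).round())
print(manip.sense())
E
```

```text
{'fx': 506.530212327187, 'fy': 506.530212327187, 'cx': 319.0169374474316, 'cy': 205.12702239725166, 'position': array([-0.1538, -0.7467,  0.8646]), 'orientation': array([ 0.7139, -0.3934, -0.8998])}
scene sleeve_wide 0.71 [ 0.4274 -0.4125  0.0003] [339. 271.]
scene sleeve_wide 0.65 [ 0.4694 -0.1192  0.0749] [245. 180.]
scene sleeve_wide 0.59 [ 0.4397 -0.4945  0.0037] [375. 284.]
scene sleeve_wide 0.54 [ 0.54   -0.3541  0.0011] [345. 227.]
scene sleeve_wide 0.44 [ 0.4799 -0.3432 -0.0016] [326. 242.]
scene sleeve_wide 0.23 [ 0.4224 -0.1458  0.0819] [240. 193.]
scene sleeve_narrow 0.49 [ 0.5243 -0.4247  0.0013] [367. 245.]
scene gearbox 0.77 [ 0.4691 -0.1603  0.0012] [260. 210.]
scene shaft_seat 0.71 [ 0.4752 -0.1175  0.0395] [247. 189.]
scene shaft_seat 0.24 [ 0.4276 -0.4112 -0.0007] [339. 271.]
scene shaft_tip 0.61 [ 0.4687 -0.1178  0.0769] [244. 179.]
scene slot 0.86 [ 0.4187 -0.1433  0.0792] [238. 195.]
scene wing 0.49 [ 0.6021 -0.1938  0.2175] [305. 113.]
scene cover_edge 0.89 [ 0.5888 -0.1927  0.2445] [301. 105.]
scene screwdriver 0.87 [ 0.3603 -0.4143  0.0009] [322. 292.]
scene s
[... 1058 characters left out ...]
cover_edge 0.68 [ 0.5852 -0.1915  0.2445] [249. 148.]
top spare_gear 0.73 [ 0.414  -0.5807  0.0011] [417. 243.]
top spare_gear 0.64 [ 0.4247 -0.4164 -0.0005] [352. 239.]
{'t': 1.1, 'joints': array([-1.2092,  0.4111, -0.0127,  1.5962,  0.0056,  1.1343, -0.0822]), 'joint_vel': array([-0.0002, -0.0002, -0.0006, -0.0012,  0.0015, -0.0008, -0.0004]), 'joint_torque': array([  0.0007, -60.0406,   0.681 , -29.9741,   0.0138,   0.0021,
         0.    ]), 'position': array([0.2604, 0.5682, 0.2483]), 'tool_rot': array([-0.6699, -3.0693, -0.0001]), 'contact_force': array([-0.179 , -0.5984,  0.0568]), 'wrist_torque': array([-0.0171,  0.0303,  0.0106]), 'gripper_force': 0.0, 'opening': 0.9980116427003107}
```

View scene.

```bash
python3 - <<'E'
from h import *
a=np.load('top0.npz')['im'][90:290,180:460]; a=cv2.resize(a,None,fx=2.1,fy=2.1,interpolation=cv2.INTER_CUBIC)
b=np.load('scene0.npz')['im']
save('v1.png',cv2.resize(b[70:330,200:460],None,fx=2.3,fy=2.3,interpolation=cv2.INTER_CUBIC)); save('v2.png',a)
E
```

```text
(no output)
```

View pics/v1.png

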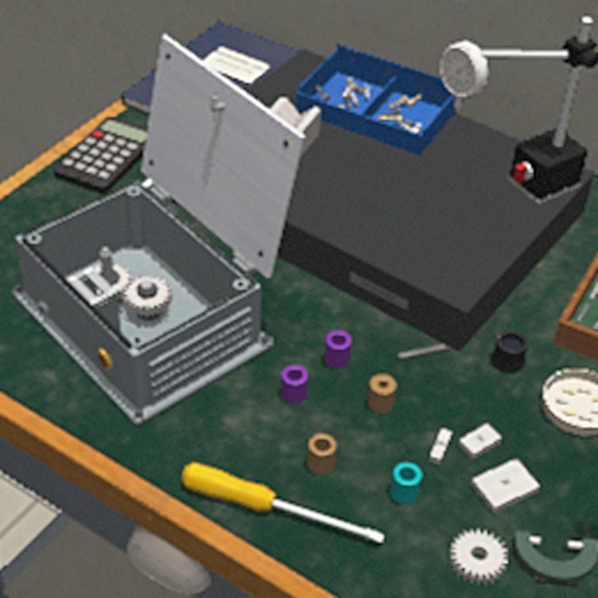

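View pics/v2.png

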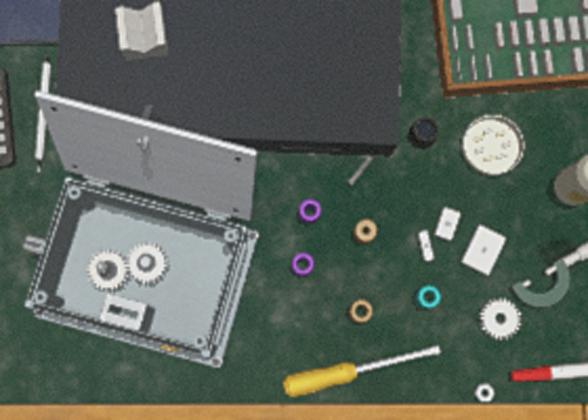

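```bash
python3 - <<'E'
from h import *
np.set_printoptions(precision=4,suppress=True)
S={n:np.load(n+'0.npz') for n in('scene','top')}
ims=[]
for n in S:
    W=cloud(n,S[n]['d']); im=S[n]['im']
    print(n,'bench z',np.median(W[...,2][(abs(W[...,0]-.5)<.03)&(abs(W[...,1]+.46)<.02)]))
    for p in((.425,-.414),(.522,-.421)):
        m=(np.hypot(W[...,0]-p[0],W[...,1]-p[1])<.022)
        t=m&(abs(W[...,2]-.03)<.005)&(S[n]['d']>0)
        q=W[t][:,:2].astype(np.float32)
        print(p,'top z',np.median(W[t][:,2]),len(q),cv2.minEnclosingCircle(q))
        u,v=w2px(n,(*p,.03)); u,v=int(u),int(v)
        ims.append(cv2.resize(im[v-15:v+15,u-15:u+15],(300,300),interpolation=cv2.INTER_CUBIC))
    # gearbox rim
    c=np.array([.4695,-.161])
    m=(abs(W[...,2]-.085)<.004)&(np.hypot(W[...,0]-c[0],W[...,1]-c[1])<.135)
    r=cv2.minAreaRect(W[m][:,:2].astype(np.float32)); print('rim',m.sum(),r)
    m=(abs(W[...,2]-.008)<.012)&(W[...,2]>.004)&(np.hypot(W[...,0]-c[0],W[...,1]-c[1])<.15)
    print('flange',m.sum(),cv2.minAreaRect(W[m][:,:2].astype(np.float32)))
    m=(W[...,2]>.11)&(W[...,2]<.24)&(np.hypot(W[...,0]-.58,W[...,1]+.19)<.13)
    P=W[m]
    for _ in range(4):
        o=P.mean(0); N=np.linalg.svd(P-o,full_matrices=False)[2][2]; P=P[abs((P-o)@N)<.004]
    print('cover',len(P),o,N)
    # table behind the cover
    for q in((.68,-.2),(.68,-.3),(.72,-.12)):
        m=np.hypot(W[...,0]-q[0],W[...,1]-q[1])<.02; print(q,np.median(W[...,2][m]) if m.any() else None)
save('v3.png',np.vstack([np.hstack(ims[:2]),np.hstack(ims[2:])]))
E
```

```text
scene bench z -0.0009613065723568237
(0.425, -0.414) top z 0.029289891262430867 87 ((0.4242660403251648, -0.41605836153030396), 0.013916164636611938)
(0.522, -0.421) top z 0.029648087559709657 90 ((0.5193871259689331, -0.4211498498916626), 0.013734990730881691)
rim 1107 ((0.4750159978866577, -0.16255521774291992), (0.21467995643615723, 0.16170646250247955), 75.07591247558594)
flange 1949 ((0.4319682717323303, -0.1644883006811142), (0.25919631123542786, 0.2250615507364273), 78.5086669921875)
cover 3513 [ 0.5662 -0.1952  0.177 ] [-0.9385  0.2581  0.2295]
(0.68, -0.2) 0.07180198851274505
(0.68, -0.3) 0.07223739150107744
(0.72, -0.12) None
top bench z -0.001046079496635266
(0.425, -0.414) top z 0.029246636451386365 55 ((0.4250127375125885, -0.41338488459587097), 0.01277112402021885)
(0.522, -0.421) top z 0.028619451701301812 74 ((0.5196406245231628, -0.4205590784549713), 0.0130770867690444)
rim 1240 ((0.4737270772457123, -0.16058902442455292), (0.21013827621936798, 0.15625406801700592), 74.52550506591797)
flange 3587 ((0.45571136474609375, -0.1567758321762085), (0.2434971183538437, 0.18017122149467468), 79.96286010742188)
cover 2657 [ 0.5684 -0.1881  0.1799] [-0.9383  0.2583  0.2298]
(0.68, -0.2) 0.07138972101171137
(0.68, -0.3) 0.07124414725199835
(0.72, -0.12) 0.0717347147562416
```

View pics/v3.png

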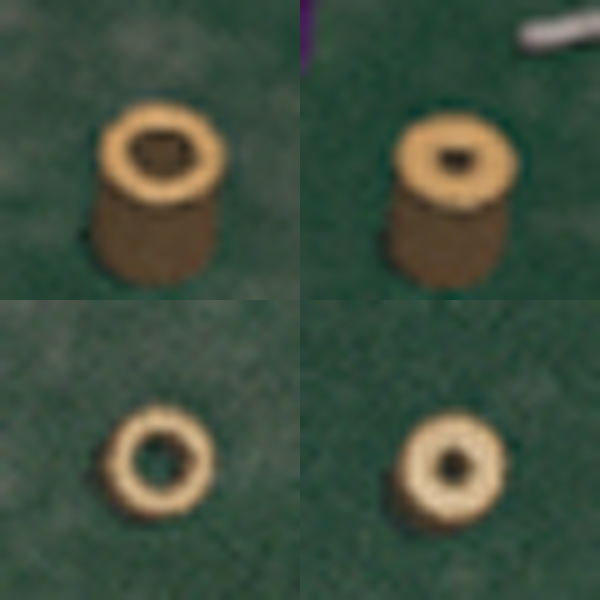

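Look-alikes in the scene image: the brass sleeves at about (339,267) and (366,241), purple ones at (326,236) and (345,221), and a turquoise one at (376,280). I choose the brass one at (339,267). The close crop shows its bore is clearly the wider, and the bore at (366,241) is narrow.

Call:
servo_tool([
  [[-0.621,-0.916,0],0],
  [[-0.621,-0.916,0],0],
  [[-0.621,-0.916,0],0],
  [[-0.621,-0.916,0],0],
  [[-0.621,-0.916,0],0],
  [[-0.621,-0.916,0],0],
], jaw=0)

```text
t: 1.85
position: [0.3157, 0.2374, 0.2486]
tool_rot: [0.676, 3.068, 0.0]
contact_force: [-0.1, 0.1, -0.7]
opening: 0.499
gripper_force: 0.0
```

Call:
servo_tool([
  [[-0.621,-0.916,0],0],
  [[-0.621,-0.916,0],0],
  [[-0.621,-0.916,0],0],
  [[-0.621,-0.916,0],0],
  [[-0.621,-0.916,0],0],
  [[-0.621,-0.916,0],0],
])

```text
t: 2.6
position: [0.3709, -0.0896, 0.2489]
tool_rot: [0.676, 3.066, -0.0]
contact_force: [-0.5, 0.7, -0.3]
opening: 0.496
gripper_force: 0.0
```

Call:
servo_tool([
  [[-0.621,-0.916,0.33],-0.103],
  [[-0.621,-0.916,0.33],-0.103],
  [[-0.621,-0.916,0.33],-0.103],
  [[-0.621,-0.916,0.33],-0.103],
  [[-0.621,-0.916,0.33],-0.103],
  [[-0.621,-0.916,0.33],-0.103],
  [[-0.621,-0.916,0.33],-0.103],
  [[-0.621,-0.916,0.33],-0.103],
])

```text
t: 3.6
position: [0.4253, -0.4137, 0.1487]
tool_rot: [-0.419, -3.113, -0.001]
contact_force: [0.9, 1.1, 0.2]
opening: 0.502
gripper_force: 0.0
```

Call:
servo_tool([
  [[0,0,0.15],0],
  [[0,0,0.3],0],
  [[0,0,0.38],0],
  [[0,0,0.42],0],
  [[0,0,0.42],0],
  [[0,0,0.42],0],
])

```text
t: 4.35
position: [0.4259, -0.4144, 0.0246]
tool_rot: [0.419, 3.112, -0.001]
contact_force: [0.3, -0.4, 0.0]
opening: 0.5
gripper_force: 0.0
```

Call:
servo_tool([
  [[0,0,0],0],
  [[0,0,0],0],
  [[0,0,0],0],
  [[0,0,0],0],
  [[0,0,0],0],
  [[0,0,0],0],
], jaw=1)

```text
t: 5.1
position: [0.4257, -0.4146, 0.0247]
tool_rot: [0.419, 3.111, -0.001]
contact_force: [-0.8, 1.8, 7.0]
opening: 0.28
gripper_force: 58.6
```

Call:
servo_tool([
  [[0,0,-0.2],0],
  [[0,0,-0.4],0],
  [[0,0,-0.5],0],
  [[0,0,-0.5],0],
])

```text
t: 5.6
position: [0.426, -0.4153, 0.1762]
tool_rot: [0.419, 3.108, -0.003]
contact_force: [-0.4, -0.0, -1.2]
opening: 0.276
gripper_force: 59.3
```

```bash
python3 - <<'E'
from h import *
np.set_printoptions(precision=4,suppress=True)
ims=[]
for n in('scene','top'):
    im,d=manip.snapshot(n); W=cloud(n,d); np.savez(n+'1.npz',im=im,d=d)
    for t in('shaft_tip','shaft_seat','slot','sleeve_wide'):
        for r in manip.pinpoint(t,n)[:3]: print(n,t,round(r['confidence'],2),np.array(r['location']))
    m=(np.hypot(W[...,0]-.469,W[...,1]+.117)<.018)&(W[...,2]>.05)&(W[...,2]<.09)
    print('shaft pts',W[m][np.argsort(-W[m][:,2])][:25])
    u,v=map(int,w2px(n,(.44,-.38,.12))); ims.append(cv2.resize(im[v-50:v+50,u-50:u+50],(390,390)))
save('v4.png',np.hstack(ims)); s=manip.sense(); print(s['position'],s['tool_rot'],s['opening'],s['gripper_force'])
E
```

```text
scene shaft_tip 0.9 [ 0.4692 -0.1181  0.0759]
scene shaft_tip 0.74 [ 0.4205 -0.1455  0.0765]
scene shaft_seat 0.61 [ 0.4734 -0.1182  0.0386]
scene slot 0.93 [ 0.4213 -0.1449  0.0775]
scene slot 0.26 [ 0.3578 -0.4149  0.0008]
scene sleeve_wide 0.58 [ 0.4807 -0.3458 -0.0013]
scene sleeve_wide 0.56 [ 0.4267 -0.4123  0.1481]
scene sleeve_wide 0.44 [ 0.4387 -0.4969  0.0029]
shaft pts [[ 0.4709 -0.1221  0.0805]
 [ 0.468  -0.1214  0.0791]
 [ 0.4708 -0.1189  0.0788]
 [ 0.4663 -0.1228  0.078 ]
 [ 0.4654 -0.1204  0.0774]
 [ 0.4714 -0.1212  0.0766]
 [ 0.4693 -0.1169  0.0758]
 [ 0.4695 -0.1227  0.0756]
 [ 0.4736 -0.1222  0.0755]
 [ 0.4676 -0.1243  0.0747]
 [ 0.467  -0.1216  0.0737]
 [ 0.4745 -0.1242  0.0728]
 [ 0.4731 -0.1223  0.0727]
 [ 0.4652 -0.1231  0.0727]
 [ 0.4714 -0.1237  0.0716]
 [ 0.4781 -0.1209  0.0715]
 [ 0.473  -0.1253  0.0713]
 [ 0.4677 -0.1177  0.0711]
 [ 0.4694 -0.1253  0.0708]
 [ 0.4654 -0.1197  0.0708]
 [ 0.4687 -0.1228  0.07  ]
 [ 0.4665 -0.1247  0.0695]
 [ 0.4657 -0.1223  0.0688]
 [ 0.4737 -0.1243  0.0672]
 [ 0.4697 -0.1247  0.0671]]
top shaft_tip 0.58 [ 0.4688 -0.117   0.077
[... 257 characters left out ...]
-0.1203  0.0777]
 [ 0.4725 -0.1176  0.0762]
 [ 0.4725 -0.1152  0.0759]
 [ 0.4702 -0.1153  0.0758]
 [ 0.4703 -0.1221  0.0753]
 [ 0.4656 -0.1199  0.0748]
 [ 0.468  -0.1174  0.0744]
 [ 0.468  -0.1197  0.0744]
 [ 0.4704 -0.1196  0.0742]
 [ 0.4728 -0.1218  0.074 ]
 [ 0.4751 -0.117   0.074 ]
 [ 0.4752 -0.1216  0.0736]
 [ 0.4752 -0.1145  0.0731]
 [ 0.4682 -0.124   0.0729]
 [ 0.4659 -0.117   0.0724]
 [ 0.4683 -0.1215  0.072 ]
 [ 0.4707 -0.1238  0.0719]
 [ 0.4684 -0.1143  0.071 ]
 [ 0.4731 -0.1235  0.0709]
 [ 0.4663 -0.1209  0.0688]
 [ 0.4759 -0.1227  0.0676]
 [ 0.474  -0.1243  0.0634]
 [ 0.4717 -0.1243  0.0631]]
[ 0.4247 -0.4141  0.1727] [-0.4199 -3.1124 -0.0004] 0.2773096723927011 59.31617472320795
```

View pics/v4.png

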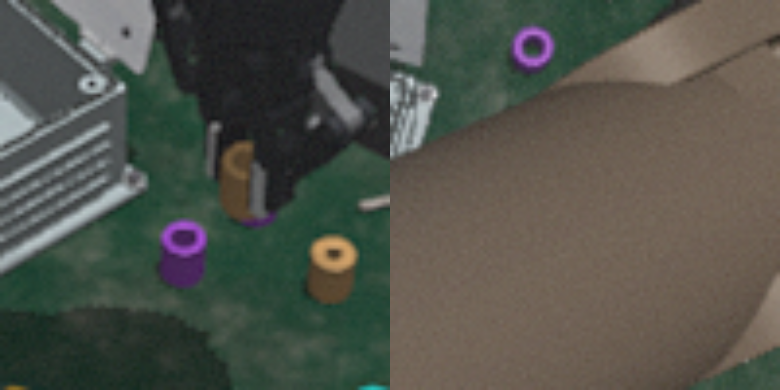

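The wide sleeve is in the gripper, at about (240,180) in the left crop. The narrow one at (333,270) hasn't moved. Next I move over the shaft.

Call:
servo_tool([
  [[0.119,0.989,0],0],
  [[0.119,0.989,0],0],
  [[0.119,0.989,0],0],
  [[0.119,0.989,0],0],
  [[0.119,0.989,0],0],
  [[0.119,0.989,0.1],0],
  [[0.119,0.989,0.17],0],
  [[0.119,0.989,0.17],0],
  [[0.119,0.989,0.17],0],
])

```text
t: 7.22
position: [0.4694, -0.1191, 0.1229]
tool_rot: [0.421, 3.113, -0.0]
contact_force: [-0.1, -0.4, -0.4]
opening: 0.278
gripper_force: 59.4
```

```bash
python3 - <<'E'
from h import *
np.set_printoptions(precision=4,suppress=True)
n='scene'
im,d=manip.snapshot(n); np.savez('s2.npz',im=im,d=d)
for t in('shaft_tip','sleeve_wide'):
    for r in manip.pinpoint(t,n)[:5]: print(n,t,round(r['confidence'],2),np.array(r['location']))
s=manip.sense(); print(s['position'],s['tool_rot'],s['opening'])
p=s['position']; print(w2px(n,p-[0,0,.0247]),w2px(n,(.469,-.119,.078)))
save('v5.png',cv2.resize(im[130:230,195:295],(600,600),interpolation=cv2.INTER_CUBIC))
E
```

```text
scene shaft_tip 0.73 [ 0.4692 -0.1172  0.0784]
scene shaft_tip 0.25 [ 0.4178 -0.5793 -0.0007]
scene sleeve_wide 0.74 [ 0.4374 -0.4959  0.0024]
scene sleeve_wide 0.71 [ 0.4791 -0.345   0.0007]
scene sleeve_wide 0.63 [ 0.4726 -0.1195  0.0987]
scene sleeve_wide 0.53 [ 0.5435 -0.3563  0.0024]
[ 0.4696 -0.1189  0.1231] [0.4204 3.1119 0.0005] 0.27767994109874844
(np.float64(243.95550515959002), np.float64(171.88987549001013)) (np.float64(244.54002954352802), np.float64(178.70485115922352))
```

View pics/v5.png

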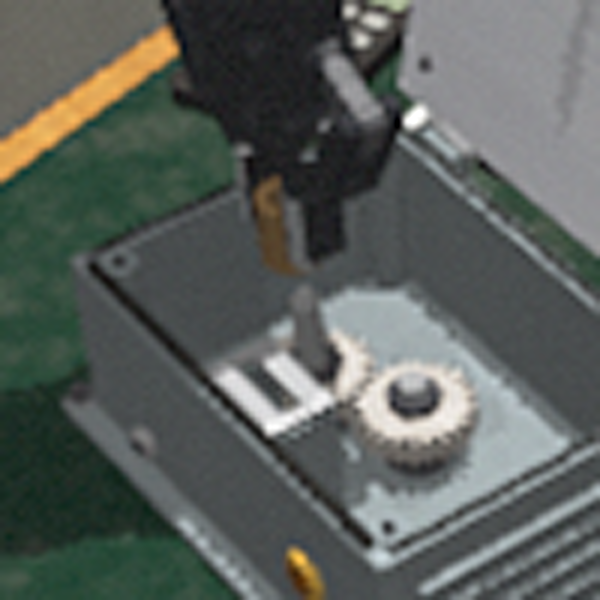

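The sleeve bottom, at about (294,265) in the crop, is just above the shaft tip at (302,288). They line up within about 1 mm, so I lower it and watch the force.

Call:
servo_tool([
  [[0,0,0.03],0],
  [[0,0,0.06],0],
  [[0,0,0.08],0],
  [[0,0,0.1],0],
  [[0,0,0.1],0],
])

```text
t: 8.0
position: [0.4706, -0.1187, 0.092]
tool_rot: [0.419, 3.111, -0.001]
contact_force: [6.6, -0.3, -4.7]
opening: 0.276
gripper_force: 59.1
```

Call:
servo_tool([
  [[-0.006,0.001,0],0],
  [[-0.006,0.001,0],0],
  [[-0.006,0.001,0.03],0],
  [[-0.006,0.001,0.03],0],
])

```text
t: 8.5
position: [0.4709, -0.1188, 0.0826]
tool_rot: [-0.42, -3.113, 0.0]
contact_force: [3.1, -0.1, -2.6]
opening: 0.278
gripper_force: 59.3
```

Call:
servo_tool([
  [[-0.004,0,0.02],0],
  [[-0.004,0,0.04],0],
  [[-0.004,0,0.058],0],
  [[-0.004,0,0.062],0],
  [[-0.004,0,0.062],0],
])

```text
t: 9.12
position: [0.4716, -0.119, 0.0646]
tool_rot: [-0.42, -3.112, -0.001]
contact_force: [-1.8, 0.8, 3.8]
opening: 0.276
gripper_force: 60.1
```

Seated: the underside is at about 40 mm with an upward reaction. I release it and back off.

Call:
servo_tool([
  [[0,0,0],0],
  [[0,0,0],0],
  [[0,0,0],0],
  [[0,0,0],0],
], jaw=0)

```text
t: 9.62
position: [0.4721, -0.1191, 0.0647]
tool_rot: [0.42, 3.113, -0.0]
contact_force: [0.1, 0.4, -0.1]
opening: 0.499
gripper_force: 0.0
```

Call:
servo_tool([
  [[0,0,-0.1],0],
  [[0,0,-0.25],0],
  [[0,0,-0.45],0],
  [[0,0,-0.65],0],
  [[0,0,-0.85],0],
  [[0,0,-0.9],0],
  [[0,0,-0.9],0],
])

```text
t: 10.5
position: [0.4723, -0.1188, 0.3349]
tool_rot: [0.418, 3.112, 0.002]
contact_force: [0.4, -0.3, -0.3]
opening: 0.503
gripper_force: 0.0
```

```bash
python3 - <<'E'
from h import *
np.set_printoptions(precision=4,suppress=True)
n='scene'
im,d=manip.snapshot(n); W=cloud(n,d)
for t in('sleeve_wide','wing','cover_edge'):
    for r in manip.pinpoint(t,n)[:5]: print(n,t,round(r['confidence'],2),np.array(r['location']))
T=np.load('top0.npz'); W=cloud('top',T['d'])
m=(W[...,0]>.615)&(W[...,0]<.8)&(W[...,1]>-.35)&(W[...,1]<0)&(W[...,2]>.08)
q=W[m]; print(len(q),q.min(0),q.max(0))
s=manip.sense(); print(s['position'],s['tool_rot'],s['joints'])
save('v6.png',cv2.resize(im[60:230,195:365],(600,600),interpolation=cv2.INTER_CUBIC))
E
```

```text
scene sleeve_wide 0.65 [ 0.474  -0.1176  0.0403]
scene sleeve_wide 0.54 [ 0.4811 -0.3453 -0.0009]
scene sleeve_wide 0.5 [ 0.4424 -0.4978 -0.0016]
scene sleeve_wide 0.45 [ 0.5432 -0.3541 -0.0049]
scene wing 0.6 [ 0.6066 -0.1942  0.218 ]
scene wing 0.22 [ 0.4695 -0.1604  0.0032]
scene cover_edge 0.57 [ 0.5875 -0.1936  0.2467]
scene cover_edge 0.43 [ 0.4688 -0.1606  0.0007]
1066 [ 0.711  -0.3494  0.0801] [ 0.8    -0.1333  0.2273]
[ 0.4713 -0.1188  0.333 ] [-0.4194 -3.1105  0.0012] [-0.6778  0.1142  0.923   1.8395 -0.0951  1.2372  1.5763]
```

View pics/v6.png

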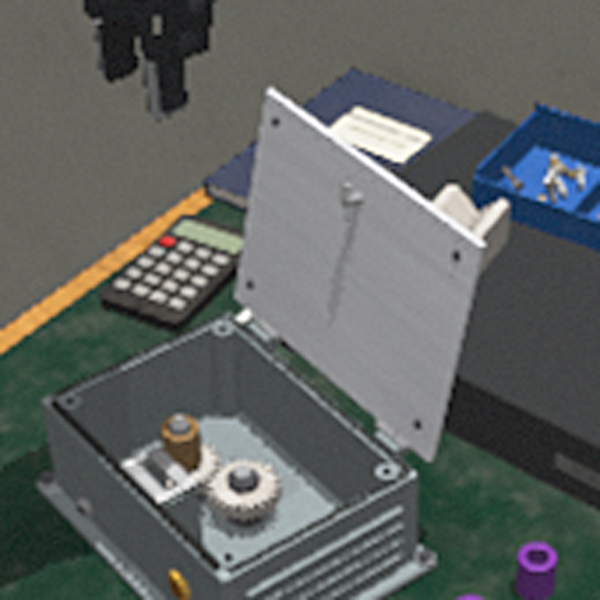

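The sleeve is on the shaft at (182,440) in the crop, and the cover still leans back. Next I go over and behind the cover, offset to clear the wing, with the fingers shut.

Call:
servo_tool([
  [[-0.533,0.05,0],0],
  [[-0.533,0.05,0],0],
  [[-0.533,0.05,0],0],
  [[-0.533,0.05,0],0],
  [[-0.533,0.05,0.2],0],
  [[-0.533,0.05,0.39],0],
  [[-0.533,0.05,0.39],0],
  [[-0.533,0.05,0.39],0],
], jaw=1)

```text
t: 11.7
position: [0.6306, -0.1477, 0.2196]
tool_rot: [0.42, 3.112, -0.001]
contact_force: [-0.1, -1.0, 0.8]
opening: -0.002
gripper_force: 0.0
```

Call:
servo_tool([
  [[0.05,0,0],0],
  [[0.1,0,0],0],
  [[0.14,0,0],0],
  [[0.18,0,0],0],
  [[0.22,0,0],0],
  [[0.26,0,0],0],
  [[0.3,0,0],0],
])

```text
t: 12.58
position: [0.5435, -0.1234, 0.2189]
tool_rot: [0.42, 3.111, 0.001]
contact_force: [1.0, -1.0, 0.2]
opening: 0.001
gripper_force: 0.7
```

Call:
servo_tool([
  [[0.05,0,0],0],
  [[0.1,0,0],0],
  [[0.15,0,0],0],
  [[0.2,0,0],0],
  [[0.25,0,0],0],
  [[0.28,0,0],0],
  [[0.28,0,0],0],
])

```text
t: 13.45
position: [0.4621, -0.1005, 0.2178]
tool_rot: [0.419, 3.113, 0.001]
contact_force: [-0.0, 1.0, 0.0]
opening: 0.001
gripper_force: 0.0
```

```bash
python3 - <<'E'
from h import *
np.set_printoptions(precision=4,suppress=True)
ims=[]
for n in('scene','top'):
    im,d=manip.snapshot(n); ims.append(im)
    for t in('wing','cover_edge','slot'):
        for r in manip.pinpoint(t,n)[:2]: print(n,t,round(r['confidence'],2),np.array(r['location']))
s=manip.sense(); print(s['t'],s['position'],s['contact_force'])
save('v7.png',np.hstack([cv2.resize(ims[0][60:230,195:365],(400,400)),cv2.resize(ims[1][120:290,160:330],(400,400))]))
E
```

```text
scene wing 0.48 [ 0.46   -0.1537  0.1923]
scene cover_edge 0.73 [ 0.4279 -0.1455  0.1871]
scene cover_edge 0.49 [ 0.5217 -0.4247  0.0002]
scene slot 0.84 [ 0.42   -0.1444  0.0798]
top wing 0.49 [ 0.4469 -0.1488  0.1725]
top cover_edge 0.82 [ 0.4109 -0.143   0.1637]
top slot 0.72 [ 0.4187 -0.1434  0.0829]
13.85 [ 0.4627 -0.1011  0.2176] [-0.3361 -0.0695  0.6041]
```

View pics/v7.png

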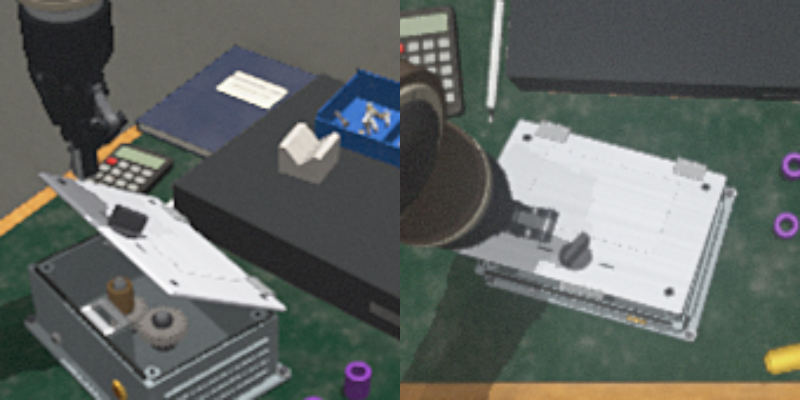

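The cover is sinking, and the wing at (577,250) in the right crop is well out of line with the engraved marks. I lift clear, wait until it is down, then measure the wing.

Call:
servo_tool([
  [[0,0.2,-0.2],0],
  [[0,0.4,-0.25],0],
  [[0,0.4,-0.25],0],
  [[0,0.4,-0.25],0],
  [[0,0.4,-0.25],0],
  [[0,0.4,-0.25],0],
  [[0,0.4,-0.25],0],
  [[0,0.4,-0.25],0],
], jaw=0.1)

```text
t: 14.85
position: [0.4941, 0.0143, 0.2926]
tool_rot: [-0.421, -3.113, -0.0]
contact_force: [0.1, 0.7, 0.6]
opening: 0.451
gripper_force: 0.0
```

```bash
cat > w.py <<'E'
from h import *
np.set_printoptions(precision=4,suppress=True)
xg=np.array([.9645,-.264]); yg=np.array([.264,.9645]); og=np.array([.4704,-.1602])
ims=[]
for n in('scene','top'):
    im,d=manip.snapshot(n); ims.append(im); W=cloud(n,d)
    for t in('wing','cover_edge'):
        for r in manip.pinpoint(t,n)[:2]: print(n,t,round(r['confidence'],2),np.array(r['location']))
    # cover height profile at the front
    L=np.stack([(W[...,:2]-og)@xg,(W[...,:2]-og)@yg],-1)
    for x0 in(-70,-20,50):
        m=(abs(L[...,0]-x0/1e3)<.006)&(L[...,1]<-.03)&(L[...,1]>-.095)&(W[...,2]>.06); print('x',x0,'z',np.median(W[...,2][m]),m.sum())
    g=cv2.cvtColor(im,cv2.COLOR_RGB2GRAY)
    m=(np.hypot(L[...,0]+.052,L[...,1])<.03)&(W[...,2]>.098+.011)&(W[...,2]<.14)
    P=L[m]*1e3
    if len(P)>5:
        c=P.mean(0); e,v=np.linalg.eigh(np.cov(P.T)); a=v[:,1]; print(n,'wing pts',len(P),c,e**.5*np.sqrt(12),'angle from +y, ccw',np.arctan2(-a[0]*np.sign(a[1]),abs(a[1])))
s=manip.sense(); print(s['t'],s['position'],s['contact_force'])
E
cat > a.py <<'E'
from w import *
save('v8.png',np.hstack([cv2.resize(ims[0][150:220,205:275],(400,400),interpolation=cv2.INTER_CUBIC),cv2.resize(ims[1][200:270,200:270],(400,400),interpolation=cv2.INTER_CUBIC)]))
E
python3 a.py
```

```text
scene wing 0.55 [ 0.4219 -0.1472  0.1278]
scene cover_edge 0.6 [ 0.3973 -0.1426  0.0989]
x -70 z 0.088640088593131 297
x -20 z 0.09885303468704892 120
x 50 z 0.09406433933315961 100
scene wing pts 104 [-51.4921  -3.1347] [ 9.1877 33.1351] angle from +y, ccw 1.2594678294878088
top wing 0.58 [ 0.4202 -0.1447  0.123 ]
top cover_edge 0.95 [ 0.3948 -0.1368  0.1031]
x -70 z 0.10104167627809169 157
x -20 z 0.09816529365200188 151
x 50 z 0.09340014383849937 143
top wing pts 76 [-51.1026  -0.1798] [ 9.771 33.214] angle from +y, ccw 1.2551338666219092
15.15 [0.4943 0.0148 0.2927] [-0.5022 -0.2335 -0.2641]
```

View pics/v8.png

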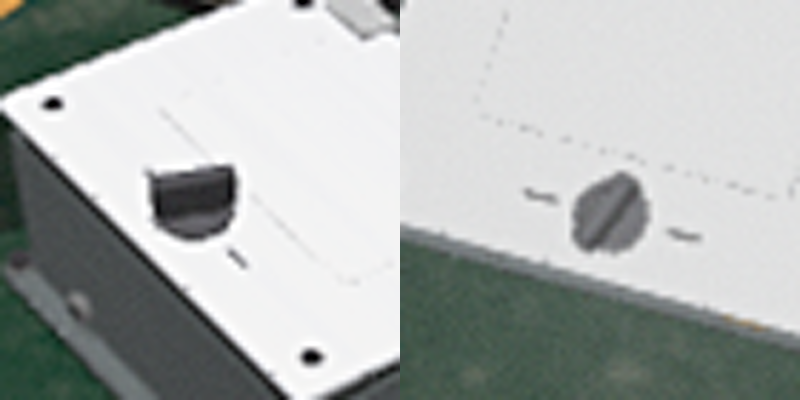

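The cover rests on its pin. The wing at (610,212) in the right crop is about +1.26 rad out of line with the engraved marks at (540,195) and (685,237). I test which way the roll moves joint 7 before choosing the grasp.

```bash
python3 -c "
from h import *
print(manip.sense()['joints'].round(3))"
```

```text
[-0.961  0.193  0.979  1.888 -0.176  1.151  1.384]
```

Call:
servo_tool([
  [[0,0,0],0.1],
  [[0,0,0],0.2],
  [[0,0,0],0.2],
])

```text
t: 15.52
position: [0.4943, 0.015, 0.2927]
tool_rot: [0.9, 3.01, -0.0]
contact_force: [0.0, -0.5, -0.1]
opening: 0.451
gripper_force: 0.0
```

```bash
python3 -c "
from h import *
s=manip.sense();print(s['joints'].round(3),s['position'],s['tool_rot'])"
```

```text
[-1.009  0.208  1.044  1.89  -0.196  1.154  1.096] [0.49428312 0.01495242 0.2926597 ] [ 8.99713505e-01  3.00993882e+00 -2.91287134e-04]
```

Call:
servo_tool([
  [[-0.091,-0.584,0.1],0],
  [[-0.091,-0.584,0.2],0],
  [[-0.091,-0.584,0.3],0],
  [[-0.091,-0.584,0.4],0],
  [[-0.091,-0.584,0.47],0],
  [[-0.091,-0.584,0.47],0],
  [[-0.091,-0.584,0.47],0],
])

```text
t: 16.4
position: [0.4213, -0.1467, 0.1525]
tool_rot: [0.899, 3.009, 0.0]
contact_force: [1.0, 0.4, -0.1]
opening: 0.449
gripper_force: 0.0
```

Call:
servo_tool([
  [[0,0,0.04],0],
  [[0,0,0.085],0],
  [[0,0,0.085],0],
])

```text
t: 16.77
position: [0.4201, -0.1462, 0.1252]
tool_rot: [-0.901, -3.008, 0.001]
contact_force: [0.1, -0.2, 0.6]
opening: 0.447
gripper_force: 0.0
```

Call:
servo_tool([
  [[0,0,0],0],
  [[0,0,0],0],
  [[0,0,0],0],
  [[0,0,0],0],
  [[0,0,0],0],
], jaw=1)

```text
t: 17.4
position: [0.4213, -0.1459, 0.1265]
tool_rot: [0.9, 3.009, 0.002]
contact_force: [1.8, 4.9, 4.1]
opening: 0.084
gripper_force: 61.4
```

Call:
servo_tool([
  [[0,0,0],0.1],
  [[0,0,0],0.2],
  [[0,0,0],0.3],
  [[0,0,0],0.4],
  [[0,0,0],0.5],
  [[0,0,0],0.6],
  [[0,0,0],0.7],
  [[0,0,0],0.78],
  [[0,0,0],0.8],
  [[0,0,0],0.8],
])

```text
t: 18.65
position: [0.4219, -0.1455, 0.126]
tool_rot: [2.497, 1.906, 0.002]
contact_force: [7.6, 5.2, -8.0]
opening: 0.083
gripper_force: 61.1
```

Call:
servo_tool([
  [[0,0,0.01],0],
  [[0,0,0.02],0],
  [[0,0,0.025],0],
  [[0,0,0.025],0],
])

```text
t: 19.15
position: [0.421, -0.1452, 0.1188]
tool_rot: [-2.495, -1.905, -0.002]
contact_force: [0.7, 7.6, 7.2]
opening: 0.084
gripper_force: 62.1
```

```bash
cat > b.py <<'E'
from w import *
save('v9.png',np.hstack([cv2.resize(ims[0][150:220,205:275],(400,400),interpolation=cv2.INTER_CUBIC),cv2.resize(ims[1][190:270,180:260],(400,400),interpolation=cv2.INTER_CUBIC)]))
E
python3 b.py
```

```text
scene wing 0.61 [ 0.4222 -0.1445  0.1183]
scene cover_edge 0.92 [ 0.3974 -0.1401  0.0921]
scene cover_edge 0.67 [ 0.5258 -0.4266  0.002 ]
x -70 z 0.3662626010139795 1203
x -20 z 0.09347055815151417 141
x 50 z 0.0919291180311258 103
scene wing pts 195 [-53.4091  -7.1216] [18.0113 35.4058] angle from +y, ccw 1.4362849790904002
top wing 0.46 [ 0.3568 -0.4143 -0.0003]
top wing 0.44 [ 0.3966 -0.1391  0.0923]
top cover_edge 0.78 [ 0.3926 -0.1407  0.0933]
x -70 z 0.4645639422171094 533
x -20 z 0.09310380270461183 183
x 50 z 0.09135285228641621 145
19.45 [ 0.421  -0.1452  0.1189] [-0.2549  8.6083  7.2208]
```

View pics/v9.png

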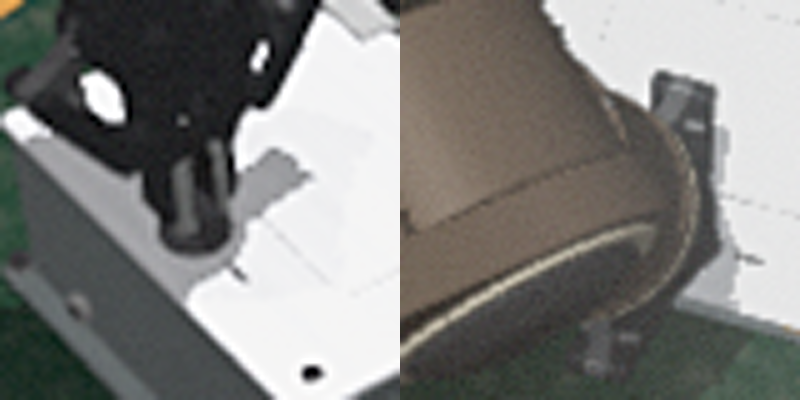

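Call:
servo_tool([
  [[0.004,0,0.005],0],
  [[0.004,0,0.01],0],
  [[0.004,0,0.014],0],
  [[0.004,0,0.014],0],
  [[0.004,0,0.014],0],
])

```text
t: 20.08
position: [0.421, -0.1452, 0.1166]
tool_rot: [-2.496, -1.903, -0.005]
contact_force: [-11.5, 10.2, 49.5]
opening: 0.088
gripper_force: 67.9
```

```bash
python3 w.py
```

```text
scene wing 0.44 [ 0.4211 -0.1437  0.1195]
scene cover_edge 0.98 [ 0.3952 -0.1408  0.0934]
x -70 z 0.367485430982391 1183
x -20 z 0.09213476755056871 155
x 50 z 0.0919492417125205 103
scene wing pts 193 [-53.1694  -6.7906] [18.7926 35.4978] angle from +y, ccw 1.4616452389468428
top cover_edge 0.82 [ 0.3955 -0.138   0.09  ]
x -70 z 0.464372720923628 537
x -20 z 0.09176222355212205 181
x 50 z 0.09097222644093961 144
20.375 [ 0.421  -0.1452  0.1166] [-12.3276  11.1826  49.247 ]
```

Call:
servo_tool([
  [[0,0,-0.003],0],
  [[0,0,-0.003],0],
  [[0,0,-0.003],0],
  [[0,0,-0.003],0],
])

```text
t: 20.88
position: [0.421, -0.1452, 0.1168]
tool_rot: [-2.497, -1.904, -0.003]
contact_force: [-8.0, 9.3, 33.1]
opening: 0.086
gripper_force: 65.6
```

```bash
python3 w.py | grep -v wing
```

```text
scene cover_edge 0.59 [ 0.4698 -0.1585  0.    ]
x -70 z 0.36311281567185594 1186
x -20 z 0.09187982345399004 139
x 50 z 0.09167364304888459 107
top cover_edge 0.94 [ 0.3948 -0.1376  0.0902]
x -70 z 0.4629158788348241 533
x -20 z 0.0915654880194472 179
x 50 z 0.09135178548584444 143
21.175 [ 0.421  -0.1452  0.1169] [-8.2644  9.4868 33.4737]
```

The cover top is level to within 0.003 rad in both views, and it doesn't yield under 33 N, so it is fully home. I'm handing in now.

```bash
python3 -c "
from rig import manip
print(manip.job_done())"
```

```text
the job is handed in; nothing more can be done
None
```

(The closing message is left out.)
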